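# Free the whetstone from its seized holder

### The job

The clamp knob of the sharpening-stone holder has seized: take it firmly, break it loose with a short twist anticlockwise (seen from above), then turn it on gently until it is fully open, up against its stop without forcing it. Then lift the stone out and lay it flat in the white drip tray to dry, setting it down softly; leave everything else on the worktop where it is.

Things in the scene. Friction and masses are not known exactly. Their poses are not given: they have to be found in the camera images.
- holder: Sharpening-stone holder, dark steel, fixed to the worktop. Origin: underside, on its centre line; its own y runs along it towards the knob. Bed 54 mm wide (x), 14 mm high, y -126 to +170 mm. The stone lies on it between a fixed end stop (y -126 to -116, 22 mm above the bed) and the jaw. The knob stands at the +y end, its axis vertical at y +135.
- jaw: Steel jaw, 50 mm wide, 12 mm thick, top 49 mm above the worktop. Origin: its face towards the stone, at bed height. Its lip reaches 6 mm over the stone's end, 44 to 49 mm above the worktop, and holds it down. The knob draws it back along the holder's +y by 10 mm per rad until it meets a stop inside the bed; it is then well clear of the stone.
- tbar: The knob, black plastic: a disc of radius 22 mm with an upright bar grip on it, 46 mm long, 14 mm thick, 28 mm high, its top 70 mm above the worktop. Origin: on the turning axis at the height to grip, 60 mm above the worktop, 10 mm below the bar's top. Turns with the knob: x along the bar, z up. At the start the bar lies across the holder.
- knob (a joint): Turn of the knob in rad: 0 at the start (seized), growing anticlockwise from above. About 0.5 N m starts it (grip firmly, 60 N); the drag halves in 0.15 rad, is gone by 0.4 rad; then under 0.05 N m. Fully open is where a hidden stop is felt, from 1.3 to 2.1, new each time: it goes hard within 0.1 rad (0.1 to 0.2 N m is snug, 0.6 strains it) and springs back when let go.
- stone: Sharpening stone, a grey block with a paler upper layer, 52 x 160 x 28 mm (x, y, z), about 0.5 kg. Origin: centre of its underside. It lies on the holder's bed, 14 mm above the worktop, its y along the holder's; its sides overhang nothing and are free to be gripped across x.
- tray: White drip tray, fixed, outer 206 x 98 x 12 mm (x, y, z), walls and floor 5 mm thick, so the inside is 196 x 88 mm, 7 mm deep. Origin: centre of its underside. The stone fits lengthways along the tray's x.
- mill: Bystander: green pepper mill, 58 mm across, 205 mm tall, standing. Origin: underside.
- salt: Bystander: glass salt jar, 48 mm across, 140 mm tall. Origin: underside.
- mortar: Bystander: marble mortar, 100 mm across, 75 mm tall. Origin: underside.
- mug: Bystander: white mug, 76 mm across and 85 mm tall, handle on +y. Origin: underside.
- eggcup: Bystander: blue egg cup, 48 mm across, 60 mm tall. Origin: underside.
- plant: Bystander: potted herb, pot 110 mm across and 90 mm tall, leaves to 180 mm. Origin: underside.
- knife: Bystander: kitchen knife lying flat, 210 mm long, along its x. Origin: underside.
There are look-alikes about, which are no part of the job. Of the things like the tray, leave any that is black; of the rest the larger one is meant.

How it is judged:
By the outcome, as a careful person would: the job done as asked, in the order asked, and still so for the second after the job is handed in, with the robot touching nothing.
It also fails if it takes over 70 s, if anything falls off the work surface, if the arm or the gripper's body presses on something with over 40 N, if the wrist force passes 120 N, or if a joint passes its speed limit or range.

### The arm

A 7-joint arm with a two-finger parallel gripper is mounted at the origin on the work surface. World frame = base frame: x ahead of the robot, y to its left, z up, the work surface at z = 0. Lengths are in m, angles in rad, forces in N, time in s.
With the tool pointing down it reaches from about 0.35 to 0.9 m from the base axis. Payload 19.9 kg.
Tool frame: the origin (TCP) lies at the very end of the fingers, on their centre line; the grasp point (between the pads) lies 19 mm behind it (arm.grasp_offset is the distance from the TCP to the grasp point, in m); z points along the fingers, y is the line along which they close (so a half turn about z gives the same grasp; the last joint's range is limited). The gripper opens to 85 mm and grips with 20 to 120 N. Pads are 22 mm wide; open, the fingers measure 114 mm over their backs; the gripper's body (76 mm by 85 mm) begins 54 mm behind the grasp point. The pads swing forward as they close: fully open they stand 13 mm farther back than shut.
Start: joints at [-0.042, 0.417, -0.01, 1.614, 0.005, 1.111, -0.053], TCP at [0.625, 0, 0.231] pointing down, gripper open.
Joint ranges: [-2.81, 2.81], [-0.39, 2.02], [-1.27, 1.25], [0.06, 2.57], [-1.19, 4.33], [0.19, 2], [-2.82, 2.82]. Speed limits (rad/s): [1.89, 1.89, 2.39, 2.39, 3.01, 3.01, 3.01].

### API

Orientations are given as a unit quaternion [x, y, z, w].
In Python, from workcell import arm gives the robot as it stands.
- The arm moves only by the tool jog_arm, never from a script. Its argument "motion" is a list of rows, each an object of numbers: "fingers": the opening, from 0 (shut) to 1 (fully open); "dx", "dy", "dz": the shift along the tool's x, y, z in cm; "yaw": the turn about the tool's z in degrees. In form: [{"fingers": .., "dx": .., "dy": .., "dz": .., "yaw": ..}, ...]. A call has 1 to 10 rows; each row is the pose to reach, as a shift and turn from the pose commanded when the call began, along the tool's axes at that moment; what a row does not reach only later rows make up. A row lasts 1/10 s, in which the tool goes at most 50 mm and 8.59 degrees, less where a joint would pass 70% of its speed; a pose out of reach is approached as far as the arm can. A call with a gripper value outside its range is refused whole. The fingers move at their own pace and stop on an object; the grip force is fixed at half the most. Time passes only in rows, so rows that repeat a pose let the fingers close. It gives the time, the measured TCP pose, the force, the opening and the grip force at its end, in the units of the state.
- arm.get_obs(): the state, without advancing time (a new reading comes with each control period).
- arm.grab_frame(name): name is "scene" or "side" or "wrist"; returns the picture (480x640x3 uint8, blue, green, red); there is no depth.
- arm.get_calibration(name): a dict with "fx", "fy", "cx", "cy" (pixels), "distortion" ([k1, k2, p1, p2, k3] as OpenCV has them; the pictures are not rectified), "view" (4x4, takes a point from world to camera coordinates). Camera axes: x right, y up, looking along -z (the intrinsics and any distortion apply to the point x, -y, -z); pixel columns grow to the right and rows downward; lengths in m; the calibration is good to about 2 mm. A picture is of the moment at which its call begins: read the wrist's pose just before it. get_calibration takes no time and is no camera call; for the wrist camera it gives the pose at the moment of the call.
- arm.close_job(): hands the job in; it is judged then, once.
The state is a dict: "time": time; "joint_positions": joint angles; "dq": joint speeds; "joint_efforts": joint torques, N m; "tool_pos": TCP position; "tool_rot": TCP orientation; "force": force on the tool from outside, world axes, zero at the start; "wrist_torque": the same for the moment, N m; "width": finger opening in m; "finger_force": force on a finger pad.
Only numpy, scipy, OpenCV 4.12 (cv2) and the standard library are available. Lean on these libraries where they do the work, as an engineer would, in place of code of your own. Each camera call takes 0.05 s, during which the arm holds its last target. There are 200 camera calls.

## Working session

There is one attempt and no reset: what is moved stays moved. The work goes in short steps, Python scripts to look and compute and a tool call to move; the robot and the scene stay as the last step left them, time stands still between calls to the robot, and variables do not carry over. Pictures are saved under pics/ and viewed, at most 10 in all, crops included, and the job is handed in when it is done.

Besides the shell and the picture viewer there is one more tool, called after "Request:" as a command line: name --argument value ..., lists and objects as JSON in quotes. jog_arm: Moves the arm, as the interface text tells. Its arguments: {"type":"object","properties":{"motion":{"type":"array"}},"required":["motion"]}

```bash
mkdir -p pics; ls
cat > h.py <<'E'
import numpy as np, cv2
from workcell import arm
def ray(cal,u,v):
    K=np.array([[cal['fx'],0,cal['cx']],[0,cal['fy'],cal['cy']],[0,0,1.]])
    p=cv2.undistortPoints(np.array([[[u,v]]],float),K,np.array(cal['distortion'],float))[0,0]
    V=np.array(cal['view']);R=V[:3,:3];o=-R.T@V[:3,3]
    return o,R.T@np.array([p[0],-p[1],-1.])
def onz(cal,u,v,z):
    o,d=ray(cal,u,v);return o+d*(z-o[2])/d[2]
def proj(cal,P):
    K=np.array([[cal['fx'],0,cal['cx']],[0,cal['fy'],cal['cy']],[0,0,1.]])
    V=np.array(cal['view']);c=(V[:3,:3]@np.array(P,float).T).T+V[:3,3]
    c=c*[1,-1,-1]
    return cv2.projectPoints(c.reshape(-1,1,3),np.zeros(3),np.zeros(3),K,np.array(cal['distortion'],float))[0].reshape(-1,2)
E
python3 - <<'E'
from h import *
for n in ['scene','side']:
    cv2.imwrite(f'pics/{n}0.png',arm.grab_frame(n))
    c=arm.get_calibration(n); V=np.array(c['view']); print(n,c['fx'],-V[:3,:3].T@V[:3,3],-V[2,:3])
E
```

```text
pics
scene 450.15295622133476 [0.98574017 0.58041853 1.0448837 ] [-0.40772589 -0.45725197 -0.79036715]
side 559.4992929864221 [0.36313246 0.78095396 1.01964932] [ 0.10048593 -0.61821303 -0.77956092]
```

View pics/scene0.png

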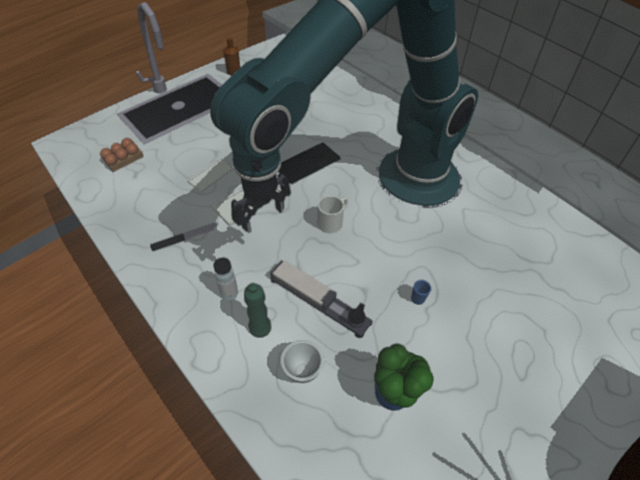

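View pics/side0.png

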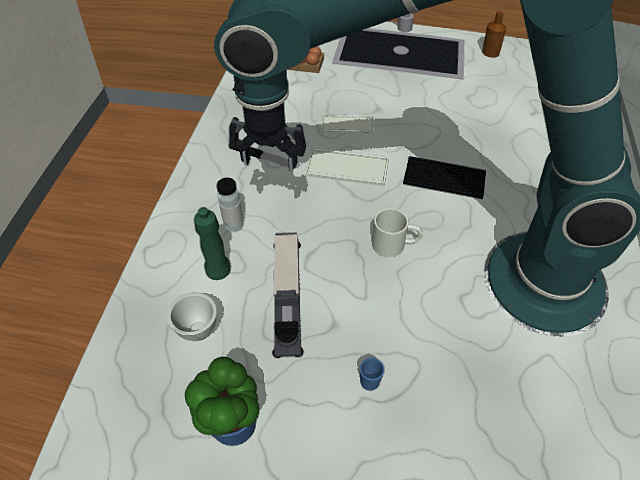

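The scene picture shows the holder from (270,268) to (370,330), with its knob at (357,313). The side picture shows the stone at (287,265), the knob at (287,332), the larger white tray at (347,167), a smaller white one at (347,123) and the black one at (445,177).

Run:
```python
from h import *
im=cv2.imread('pics/side0.png');c=arm.get_calibration('side')
a=cv2.resize(im[225:360,255:325],None,fx=4,fy=4,interpolation=cv2.INTER_CUBIC)
b=cv2.resize(im[105:200,295:400],None,fx=4,fy=4,interpolation=cv2.INTER_CUBIC)
o=np.zeros((540,700,3),np.uint8);o[:540,:280]=a;o[:380,280:700]=b
cv2.imwrite('pics/crop.png',o)
for n,z,pts in [('tray',.012,[(313,151),(389,155),(387,184),(305,177)]),('small',.012,[(323,115),(374,116),(373,132),(320,131)]),('stone',.042,[(275,234),(299,234),(299,291),(275,291)]),('knob',.07,[(287,327)]),('holderend',.014,[(274,355),(301,355)]),
 ('mug',.085,[(391,220)]),('mill',0.205,[(205,212)]),('salt',.14,[(227,186)]),('mortar',.075,[(193,310)]),('plant',.18,[(222,390)]),('egg',.06,[(371,364)])]:
    for p in pts: print(n,p,onz(c,*p,z).round(4))
o=arm.get_obs();print(o['tool_pos'],o['tool_rot'],o['width'])
w=arm.get_calibration('wrist');V=np.array(w['view']);print(w['fx'],-V[:3,:3].T@V[:3,3],V[:3,:3].round(3))
```

```text
tray (313, 151) [ 0.6022 -0.3064  0.012 ]
tray (389, 155) [ 0.4014 -0.3287  0.012 ]
tray (387, 184) [ 0.3945 -0.2205  0.012 ]
tray (305, 177) [ 0.6028 -0.2067  0.012 ]
small (323, 115) [ 0.6046 -0.4606  0.012 ]
small (374, 116) [ 0.4614 -0.4837  0.012 ]
small (373, 132) [ 0.4552 -0.4135  0.012 ]
small (320, 131) [ 0.5996 -0.3902  0.012 ]
stone (275, 234) [0.6247 0.0133 0.042 ]
stone (299, 234) [0.5713 0.0034 0.042 ]
stone (299, 291) [0.5386 0.1541 0.042 ]
stone (275, 291) [0.588  0.1633 0.042 ]
knob (287, 327) [0.5388 0.2583 0.07  ]
holderend (274, 355) [0.5604 0.2948 0.014 ]
holderend (301, 355) [0.5075 0.2849 0.014 ]
mug (391, 220) [ 0.3707 -0.0387  0.085 ]
mill (205, 212) [0.7298 0.1121 0.205 ]
salt (227, 186) [ 0.7354 -0.0232  0.14  ]
mortar (193, 310) [0.7303 0.2587 0.075 ]
plant (222, 390) [0.5954 0.4521 0.18  ]
egg (371, 364) [0.3675 0.3025 0.06  ]
[ 6.24692991e-01 -3.77769773e-06  2.30731363e-01] [ 7.07106317e-01  7.07107033e-01 -4.10346100e-04 -3.63348510e-04] 0.08514804036163222
351.31436548091455 [0.62394648 0.0661927  0.37272446] [[ 1.    -0.    -0.002]
 [-0.     0.965 -0.261]
 [ 0.002  0.261  0.965]]
```

View pics/crop.png

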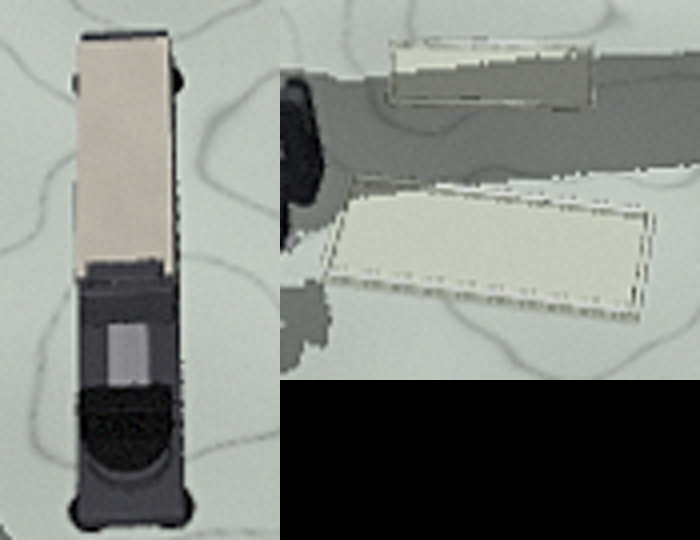

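The crop shows the holder's stone and knob (bar across at about crop (125,410)) and the larger white tray as a clean quadrilateral. I'll go over the knob and look closely.

Request:
jog_arm --motion '[{"fingers": 1,"dx": 3,"dy": -1,"dz": 0,"yaw": 8},{"fingers": 1,"dx": 6,"dy": -2,"dz": 0,"yaw": 16},{"fingers": 1,"dx": 9.5,"dy": -3,"dz": 0,"yaw": 24},{"fingers": 1,"dx": 13,"dy": -4.3,"dz": 0,"yaw": 32},{"fingers": 1,"dx": 16,"dy": -5.3,"dz": 0,"yaw": 40},{"fingers": 1,"dx": 19,"dy": -6.4,"dz": 0,"yaw": 48},{"fingers": 1,"dx": 22,"dy": -7.5,"dz": 0,"yaw": 56},{"fingers": 1,"dx": 24,"dy": -8.2,"dz": 0,"yaw": 64},{"fingers": 1,"dx": 25.5,"dy": -8.7,"dz": 0,"yaw": 72},{"fingers": 1,"dx": 25.5,"dy": -8.7,"dz": 0,"yaw": 76.5}]'

```text
time: 1.1
tool_pos: [0.5367, 0.2576, 0.2308]
tool_rot: [0.993, 0.116, -0.001, -0.0]
force: [0.5, -1.2, -0.2]
width: 0.0851
finger_force: 0.0
```

Request:
jog_arm --motion '[{"fingers": 1,"dx": 0,"dy": 0,"dz": 0,"yaw": 0},{"fingers": 1,"dx": 0,"dy": 0,"dz": 0,"yaw": 0}]'

```text
time: 1.3
tool_pos: [0.538, 0.2547, 0.2311]
tool_rot: [0.993, 0.119, -0.0, 0.0]
force: [-0.2, -0.5, -0.2]
width: 0.0851
finger_force: 0.0
```

Run:
```python
from h import *
o=arm.get_obs();c=arm.get_calibration('wrist');im=arm.grab_frame('wrist')
cv2.imwrite('pics/w1.png',im)
import pickle;pickle.dump((o,c),open('w1.pkl','wb'));print(o['tool_pos'],o['tool_rot'],o['joint_positions'])
V=np.array(c['view']);print(-V[:3,:3].T@V[:3,3],V[:3,:3].round(3))
```

```text
[0.53799959 0.25468954 0.2310721 ] [ 9.92924834e-01  1.18744315e-01 -1.69440496e-04  1.81833017e-04] [-0.59560283  0.36565853  0.12976469  1.69475684 -0.05209444  1.08499325
 -1.7827147 ]
[0.60104477 0.27066084 0.37304207] [[ 0.236 -0.972  0.   ]
 [ 0.938  0.227 -0.261]
 [ 0.254  0.062  0.965]]
```

View pics/w1.png

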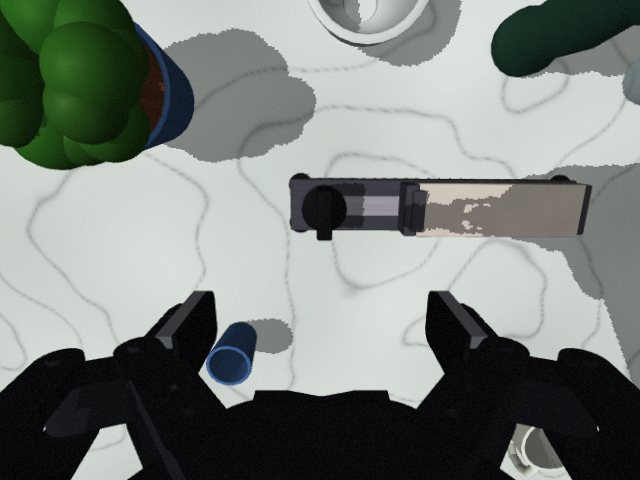

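The wrist picture shows the knob's disc at (324,207), its bar down to (324,240), the jaw at (412,207), and the stone from (420,185) to (588,236). I'll measure those edges.

Run:
```python
from h import *
import pickle;o,c=pickle.load(open('w1.pkl','rb'));im=cv2.imread('pics/w1.png')
a=cv2.resize(im[165:250,280:350],None,fx=5,fy=5,interpolation=cv2.INTER_CUBIC)
a=np.clip(a.astype(float)*2.2,0,255).astype(np.uint8)
b=cv2.resize(im[165:250,395:600],None,fx=2,fy=2)
out=np.zeros((600,420,3),np.uint8);out[:425,:350]=a;out[430:600,:410]=b
cv2.imwrite('pics/w1c.png',out)
m=(im.max(2)<26).astype(np.uint8);m[:, :285]=0;m[:,380:]=0;m[:170]=0;m[250:]=0
for r in range(180,245,4):
    x=np.where(m[r])[0]; print(r,x.min() if len(x) else None,x.max() if len(x) else None)
# holder/stone bright bottom edge
g=im.min(2)
for x in range(430,580,20):
    col=im[215:250,x].astype(int);print(x,[int(v) for v in col.min(1)][12:30])
```

```text
180 None None
184 None None
188 316 334
192 309 339
196 306 342
200 304 343
204 304 345
208 303 345
212 303 345
216 304 345
220 305 343
224 308 340
228 314 334
232 318 331
236 318 330
240 None None
244 None None
430 [108, 110, 108, 147, 188, 185, 186, 185, 179, 168, 190, 212, 214, 214, 214, 215, 215, 214]
450 [107, 107, 111, 108, 107, 153, 184, 188, 184, 189, 206, 214, 214, 215, 215, 215, 214, 215]
470 [156, 105, 106, 106, 107, 106, 153, 185, 183, 164, 184, 216, 214, 216, 213, 216, 214, 214]
490 [109, 108, 112, 106, 110, 107, 109, 107, 132, 148, 173, 196, 183, 179, 184, 189, 197, 201]
510 [114, 113, 110, 111, 109, 111, 112, 110, 114, 108, 167, 208, 201, 197, 190, 183, 179, 181]
530 [110, 110, 110, 111, 111, 109, 112, 107, 114, 100, 112, 125, 124, 121, 122, 175, 206, 207]
550 [108, 110, 110, 110, 108, 105, 105, 104, 107, 99, 111, 121, 123, 126, 125, 125, 120, 124]
570 [109, 108, 106, 110, 108, 111, 112, 111, 114, 109, 109, 122, 121, 121, 121, 123, 122, 121]
```

View pics/w1c.png

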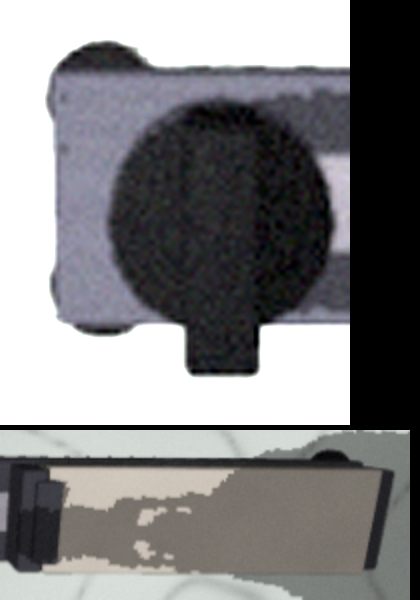

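Run:
```python
from h import *
import pickle;o,c=pickle.load(open('w1.pkl','rb'))
f=lambda u,v,z:onz(c,u,v,z)[:2]
k=f(324,207.3,.042);e=f(324.5,240,.07)
d=(k-e);print('disc',k,'barend',e,'dist',np.hypot(*d),np.degrees(np.arctan2(d[1],d[0])))
a,b=f(430,237,.042),f(577.5,236.5,.042); d=a-b;th=np.arctan2(d[1],d[0]);print('stone edge',a,b,np.degrees(th))
fr=f(584,185,.042);print('far end',fr,b,np.hypot(*(fr-b)))
h=np.array([np.cos(th),np.sin(th)])
end=(fr+b)/2; print('stone centre',end+.08*h,'axis from end',end+.251*h)
cal=arm.get_calibration('side');print('side disc/bar', onz(cal,287,332,.042))
print(proj(cal,[[*k,.042],[*(end+.0*h),.042]]))
ts=np.array([[.6022,-.3064],[.4014,-.3287],[.3945,-.2205],[.6028,-.2067]]);print(ts.mean(0))
```

```text
disc [0.54418307 0.25366595] barend [0.52032397 0.24762137] dist 0.02461287950451463 14.21646366239966
stone edge [0.54011467 0.14595735] [0.57519873 0.00340808] 103.82676162474301
far end [0.62366304 0.01856949] [0.57519873 0.00340808] 0.050780486650377044
stone centre [0.58031193 0.08867061] axis from end [0.53944514 0.2547155 ]
side disc/bar [0.54144874 0.25403555 0.042     ]
[[285.70098217 331.61766643]
 [286.11583763 234.79750354]]
[ 0.500225 -0.265575]
```

Request:
jog_arm --motion '[{"fingers": 1,"dx": 0.4,"dy": 0.2,"dz": 3,"yaw": 0},{"fingers": 1,"dx": 0.4,"dy": 0.2,"dz": 6.5,"yaw": 0},{"fingers": 1,"dx": 0.4,"dy": 0.2,"dz": 10,"yaw": 0},{"fingers": 1,"dx": 0.4,"dy": 0.2,"dz": 13,"yaw": 0},{"fingers": 1,"dx": 0.4,"dy": 0.2,"dz": 15,"yaw": 0},{"fingers": 1,"dx": 0.4,"dy": 0.2,"dz": 16.5,"yaw": 0},{"fingers": 1,"dx": 0.4,"dy": 0.2,"dz": 17.6,"yaw": 0},{"fingers": 1,"dx": 0.4,"dy": 0.2,"dz": 18.4,"yaw": 0},{"fingers": 1,"dx": 0.4,"dy": 0.2,"dz": 18.6,"yaw": 0},{"fingers": 1,"dx": 0.4,"dy": 0.2,"dz": 18.6,"yaw": 0}]'

```text
time: 2.35
tool_pos: [0.5425, 0.2541, 0.0455]
tool_rot: [0.993, 0.118, 0.0, -0.0]
force: [-0.1, 0.1, -0.3]
width: 0.0851
finger_force: 0.0
```

Request:
jog_arm --motion '[{"fingers": 0.5,"dx": 0,"dy": 0,"dz": 0,"yaw": 0},{"fingers": 0.4,"dx": 0,"dy": 0,"dz": 0,"yaw": 0},{"fingers": 0.3,"dx": 0,"dy": 0,"dz": 0,"yaw": 0},{"fingers": 0.3,"dx": 0,"dy": 0,"dz": 0,"yaw": 0}]'

```text
time: 2.75
tool_pos: [0.5424, 0.2541, 0.0455]
tool_rot: [0.993, 0.118, 0.0, -0.0]
force: [0.2, 0.8, -0.8]
width: 0.0282
finger_force: 0.0
```

Run:
```python
from h import *
o=arm.get_obs();im=arm.grab_frame('wrist')
cv2.imwrite('pics/w2.png',im[180:480]);print(o['tool_pos'],o['width'],o['force'],o['wrist_torque'])
```

```text
[0.54241678 0.25406356 0.04549263] 0.028195085759055882 [ 0.21625149  0.81035594 -0.77479201] [ 0.01354693 -0.0141827  -0.0194269 ]
```

View pics/w2.png

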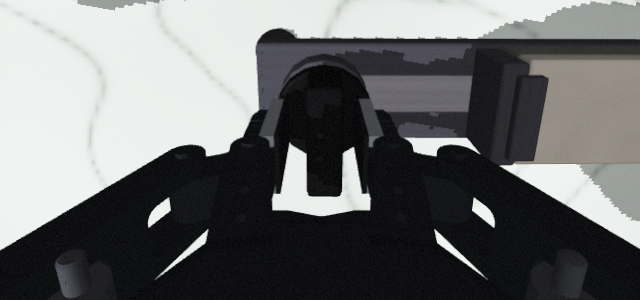

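The bar (columns 307–343) stands between the pads, centred to within a millimetre. I'll close on it.

Request:
jog_arm --motion '[{"fingers": 0,"dx": 0,"dy": 0,"dz": 0,"yaw": 0},{"fingers": 0,"dx": 0,"dy": 0,"dz": 0,"yaw": 0},{"fingers": 0,"dx": 0,"dy": 0,"dz": 0,"yaw": 0},{"fingers": 0,"dx": 0,"dy": 0,"dz": 0,"yaw": 0},{"fingers": 0,"dx": 0,"dy": 0,"dz": 0,"yaw": 0}]'

```text
time: 3.3
tool_pos: [0.5426, 0.2529, 0.0456]
tool_rot: [0.993, 0.117, -0.0, 0.001]
force: [-0.3, -6.6, 7.6]
width: 0.0125
finger_force: 59.0
```

```bash
cat > st.py <<'E'
from h import *
o=arm.get_obs();q=o['tool_rot']
print('t',o['time'],'p',np.round(o['tool_pos'],4),'xdir',round(float(np.degrees(2*np.arctan2(q[1],q[0]))),2),'F',np.round(o['force'],1),'T',np.round(o['wrist_torque'],3),'w',round(o['width'],4),o['finger_force'])
E
python3 st.py
```

```text
t 3.3 p [0.5426 0.2529 0.0456] xdir 13.45 F [-0.3 -6.6  7.6] T [-1.287  0.25  -0.039] w 0.0125 59.015108942985535
```

Request:
jog_arm --motion '[{"fingers": 0,"dx": 0,"dy": 0.1,"dz": -0.1,"yaw": -1},{"fingers": 0,"dx": 0,"dy": 0.1,"dz": -0.1,"yaw": -3},{"fingers": 0,"dx": 0,"dy": 0.1,"dz": -0.1,"yaw": -5},{"fingers": 0,"dx": 0,"dy": 0.1,"dz": -0.1,"yaw": -7},{"fingers": 0,"dx": 0,"dy": 0.1,"dz": -0.1,"yaw": -9},{"fingers": 0,"dx": 0,"dy": 0.1,"dz": -0.1,"yaw": -10}]'

```text
time: 3.9
tool_pos: [0.5426, 0.2527, 0.0457]
tool_rot: [0.979, 0.204, -0.0, 0.0]
force: [5.7, 1.4, -12.7]
width: 0.0132
finger_force: 60.7
```

```bash
python3 st.py
```

```text
t 3.9 p [0.5426 0.2527 0.0457] xdir 23.57 F [  5.7   1.4 -12.7] T [-0.197 -1.019 -0.56 ] w 0.0132 60.74678421020508
```

Request:
jog_arm --motion '[{"fingers": 0,"dx": 0,"dy": 0,"dz": 0.05,"yaw": -2},{"fingers": 0,"dx": 0,"dy": 0,"dz": 0.05,"yaw": -4},{"fingers": 0,"dx": 0,"dy": 0,"dz": 0.05,"yaw": -6},{"fingers": 0,"dx": 0,"dy": 0,"dz": 0.05,"yaw": -8},{"fingers": 0,"dx": 0,"dy": 0,"dz": 0.05,"yaw": -10},{"fingers": 0,"dx": 0,"dy": 0,"dz": 0.05,"yaw": -12}]'

```text
time: 4.5
tool_pos: [0.5425, 0.2528, 0.0457]
tool_rot: [0.952, 0.306, -0.0, 0.0]
force: [3.1, -1.2, -9.0]
width: 0.013
finger_force: 60.9
```

```bash
python3 st.py;python3 -c "
from h import *
cv2.imwrite('pics/w3.png',arm.grab_frame('wrist')[180:480])"
```

```text
t 4.5 p [0.5425 0.2528 0.0457] xdir 35.67 F [ 3.1 -1.2 -9. ] T [-0.22  -0.421  0.024] w 0.013 60.850750207901
```

View pics/w3.png

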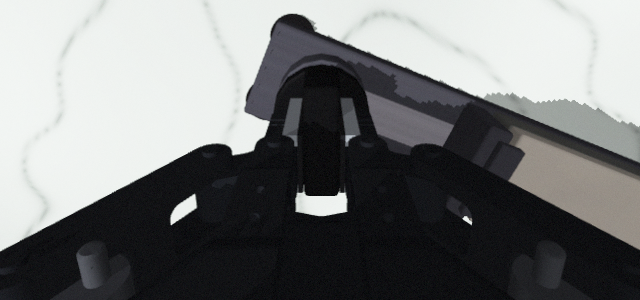

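The knob is loose: the bar has turned with the fingers and Tz is near 0. I'll turn on towards the stop range.

Request:
jog_arm --motion '[{"fingers": 0,"yaw": -2},{"fingers": 0,"yaw": -5},{"fingers": 0,"yaw": -8},{"fingers": 0,"yaw": -11},{"fingers": 0,"yaw": -14},{"fingers": 0,"yaw": -17},{"fingers": 0,"yaw": -20},{"fingers": 0,"yaw": -22},{"fingers": 0,"yaw": -24},{"fingers": 0,"yaw": -24}]'

```text
invalid input at $.motion[0]: expected keys fingers, dx, dy, dz, yaw
```

```bash
python3 st.py
```

```text
t 4.55 p [0.5425 0.2529 0.0457] xdir 35.79 F [ 2.2 -4.7 -5.4] T [-0.879 -0.226  0.188] w 0.0131 61.633495688438416
```

Request:
jog_arm --motion '[{"fingers": 0,"yaw": -2},{"fingers": 0,"yaw": -5},{"fingers": 0,"yaw": -8},{"fingers": 0,"yaw": -11},{"fingers": 0,"yaw": -14},{"fingers": 0,"yaw": -17},{"fingers": 0,"yaw": -20},{"fingers": 0,"yaw": -22},{"fingers": 0,"yaw": -22}]'

```text
invalid input at $.motion[0]: expected keys fingers, dx, dy, dz, yaw
```

```bash
python3 st.py
```

```text
t 4.55 p [0.5425 0.2529 0.0457] xdir 35.79 F [ 2.2 -4.7 -5.4] T [-0.879 -0.226  0.188] w 0.0131 61.633495688438416
```

Request:
jog_arm --motion '[{"fingers": 0,"dx": 0,"dy": 0,"dz": 0,"yaw": -2},{"fingers": 0,"dx": 0,"dy": 0,"dz": 0,"yaw": -5},{"fingers": 0,"dx": 0,"dy": 0,"dz": 0,"yaw": -8},{"fingers": 0,"dx": 0,"dy": 0,"dz": 0,"yaw": -11},{"fingers": 0,"dx": 0,"dy": 0,"dz": 0,"yaw": -14},{"fingers": 0,"dx": 0,"dy": 0,"dz": 0,"yaw": -17},{"fingers": 0,"dx": 0,"dy": 0,"dz": 0,"yaw": -20},{"fingers": 0,"dx": 0,"dy": 0,"dz": 0,"yaw": -22},{"fingers": 0,"dx": 0,"dy": 0,"dz": 0,"yaw": -23},{"fingers": 0,"dx": 0,"dy": 0,"dz": 0,"yaw": -23}]'

```text
time: 5.55
tool_pos: [0.5426, 0.2528, 0.0457]
tool_rot: [0.872, 0.489, -0.0, 0.0]
force: [4.2, -3.9, -9.6]
width: 0.0127
finger_force: 60.8
```

```bash
python3 st.py
```

```text
t 5.55 p [0.5426 0.2528 0.0457] xdir 58.51 F [ 4.2 -3.9 -9.6] T [-0.611 -0.927  0.035] w 0.0127 60.81724226474762
```

Request:
jog_arm --motion '[{"fingers": 0,"dx": 0,"dy": 0,"dz": 0,"yaw": -2},{"fingers": 0,"dx": 0,"dy": 0,"dz": 0,"yaw": -5},{"fingers": 0,"dx": 0,"dy": 0,"dz": 0,"yaw": -8},{"fingers": 0,"dx": 0,"dy": 0,"dz": 0,"yaw": -11},{"fingers": 0,"dx": 0,"dy": 0,"dz": 0,"yaw": -14},{"fingers": 0,"dx": 0,"dy": 0,"dz": 0,"yaw": -17},{"fingers": 0,"dx": 0,"dy": 0,"dz": 0,"yaw": -20},{"fingers": 0,"dx": 0,"dy": 0,"dz": 0,"yaw": -22},{"fingers": 0,"dx": 0,"dy": 0,"dz": 0,"yaw": -22},{"fingers": 0,"dx": 0,"dy": 0,"dz": 0,"yaw": -22}]'

```text
time: 6.55
tool_pos: [0.5427, 0.2528, 0.0457]
tool_rot: [0.764, 0.646, -0.0, 0.0]
force: [3.8, -2.3, -10.0]
width: 0.0127
finger_force: 60.8
```

```bash
python3 st.py
```

```text
t 6.55 p [0.5427 0.2528 0.0457] xdir 80.42 F [  3.8  -2.3 -10. ] T [-0.578 -0.92   0.002] w 0.0127 60.76071381568909
```

Request:
jog_arm --motion '[{"fingers": 0,"dx": 0,"dy": 0,"dz": 0,"yaw": -2},{"fingers": 0,"dx": 0,"dy": 0,"dz": 0,"yaw": -4},{"fingers": 0,"dx": 0,"dy": 0,"dz": 0,"yaw": -6},{"fingers": 0,"dx": 0,"dy": 0,"dz": 0,"yaw": -8},{"fingers": 0,"dx": 0,"dy": 0,"dz": 0,"yaw": -8},{"fingers": 0,"dx": 0,"dy": 0,"dz": 0,"yaw": -8}]'

```text
time: 7.15
tool_pos: [0.5427, 0.2528, 0.0457]
tool_rot: [0.717, 0.697, -0.0, 0.0]
force: [5.4, -2.3, -9.4]
width: 0.0127
finger_force: 60.8
```

```bash
python3 st.py
```

```text
t 7.15 p [0.5427 0.2528 0.0457] xdir 88.42 F [ 5.4 -2.3 -9.4] T [-0.588 -0.922  0.023] w 0.0127 60.751749873161316
```

Request:
jog_arm --motion '[{"fingers": 0,"dx": 0,"dy": 0,"dz": 0,"yaw": -1},{"fingers": 0,"dx": 0,"dy": 0,"dz": 0,"yaw": -2},{"fingers": 0,"dx": 0,"dy": 0,"dz": 0,"yaw": -3},{"fingers": 0,"dx": 0,"dy": 0,"dz": 0,"yaw": -3},{"fingers": 0,"dx": 0,"dy": 0,"dz": 0,"yaw": -3}]'

```text
time: 7.65
tool_pos: [0.5427, 0.2528, 0.0457]
tool_rot: [0.698, 0.716, -0.0, 0.0]
force: [5.2, -3.6, -10.2]
width: 0.0125
finger_force: 60.8
```

```bash
python3 st.py
```

```text
t 7.65 p [0.5427 0.2528 0.0457] xdir 91.42 F [  5.2  -3.6 -10.2] T [-0.562 -0.968  0.051] w 0.0125 60.75229525566101
```

Request:
jog_arm --motion '[{"fingers": 0,"dx": 0,"dy": 0,"dz": 0,"yaw": -1},{"fingers": 0,"dx": 0,"dy": 0,"dz": 0,"yaw": -2},{"fingers": 0,"dx": 0,"dy": 0,"dz": 0,"yaw": -3},{"fingers": 0,"dx": 0,"dy": 0,"dz": 0,"yaw": -3},{"fingers": 0,"dx": 0,"dy": 0,"dz": 0,"yaw": -3}]'

```text
time: 8.15
tool_pos: [0.5427, 0.2528, 0.0457]
tool_rot: [0.679, 0.734, -0.0, 0.0]
force: [5.2, -3.5, -9.6]
width: 0.0128
finger_force: 60.8
```

```bash
python3 st.py
```

```text
t 8.15 p [0.5427 0.2528 0.0457] xdir 94.42 F [ 5.2 -3.5 -9.6] T [-0.603 -0.92   0.02 ] w 0.0128 60.75090944766998
```

Request:
jog_arm --motion '[{"fingers": 0,"dx": 0,"dy": 0,"dz": 0,"yaw": -1},{"fingers": 0,"dx": 0,"dy": 0,"dz": 0,"yaw": -2},{"fingers": 0,"dx": 0,"dy": 0,"dz": 0,"yaw": -3},{"fingers": 0,"dx": 0,"dy": 0,"dz": 0,"yaw": -3},{"fingers": 0,"dx": 0,"dy": 0,"dz": 0,"yaw": -3}]'

```text
time: 8.65
tool_pos: [0.5427, 0.2528, 0.0457]
tool_rot: [0.66, 0.751, -0.0, 0.0]
force: [5.6, -2.0, -9.6]
width: 0.0124
finger_force: 60.7
```

```bash
python3 st.py
```

```text
t 8.65 p [0.5427 0.2528 0.0457] xdir 97.42 F [ 5.6 -2.  -9.6] T [-0.592 -0.938 -0.016] w 0.0124 60.74812710285187
```

Request:
jog_arm --motion '[{"fingers": 0,"dx": 0,"dy": 0,"dz": 0,"yaw": -1},{"fingers": 0,"dx": 0,"dy": 0,"dz": 0,"yaw": -2},{"fingers": 0,"dx": 0,"dy": 0,"dz": 0,"yaw": -3},{"fingers": 0,"dx": 0,"dy": 0,"dz": 0,"yaw": -3},{"fingers": 0,"dx": 0,"dy": 0,"dz": 0,"yaw": -3}]'

```text
time: 9.15
tool_pos: [0.5427, 0.2528, 0.0457]
tool_rot: [0.64, 0.768, -0.0, 0.0]
force: [4.6, -2.1, -9.8]
width: 0.0132
finger_force: 60.7
```

```bash
python3 st.py
```

```text
t 9.15 p [0.5427 0.2528 0.0457] xdir 100.42 F [ 4.6 -2.1 -9.8] T [-0.595 -0.886  0.006] w 0.0132 60.74442923069
```

Request:
jog_arm --motion '[{"fingers": 0,"dx": 0,"dy": 0,"dz": 0,"yaw": -1},{"fingers": 0,"dx": 0,"dy": 0,"dz": 0,"yaw": -2},{"fingers": 0,"dx": 0,"dy": 0,"dz": 0,"yaw": -3},{"fingers": 0,"dx": 0,"dy": 0,"dz": 0,"yaw": -3},{"fingers": 0,"dx": 0,"dy": 0,"dz": 0,"yaw": -3}]'

```text
time: 9.65
tool_pos: [0.5427, 0.2528, 0.0457]
tool_rot: [0.62, 0.785, -0.0, 0.0]
force: [4.6, -2.9, -10.3]
width: 0.0128
finger_force: 60.7
```

```bash
python3 st.py
```

```text
t 9.65 p [0.5427 0.2528 0.0457] xdir 103.42 F [  4.6  -2.9 -10.3] T [-0.605 -0.969  0.058] w 0.0128 60.74093163013458
```

Request:
jog_arm --motion '[{"fingers": 0,"dx": 0,"dy": 0,"dz": 0,"yaw": -1},{"fingers": 0,"dx": 0,"dy": 0,"dz": 0,"yaw": -2},{"fingers": 0,"dx": 0,"dy": 0,"dz": 0,"yaw": -3},{"fingers": 0,"dx": 0,"dy": 0,"dz": 0,"yaw": -3},{"fingers": 0,"dx": 0,"dy": 0,"dz": 0,"yaw": -3}]'

```text
time: 10.15
tool_pos: [0.5427, 0.2528, 0.0457]
tool_rot: [0.599, 0.801, -0.0, 0.0]
force: [4.5, -2.9, -10.3]
width: 0.013
finger_force: 60.8
```

```bash
python3 st.py
```

```text
t 10.15 p [0.5427 0.2528 0.0457] xdir 106.4 F [  4.5  -2.9 -10.3] T [-0.572 -0.919 -0.189] w 0.013 60.777931809425354
```

Tz has dropped to about -0.19 N m at 1.62 rad: this is the stop, and it is snug. I'll hold briefly, read, and release.

Request:
jog_arm --motion '[{"fingers": 0,"dx": 0,"dy": 0,"dz": 0,"yaw": 0},{"fingers": 0,"dx": 0,"dy": 0,"dz": 0,"yaw": 0},{"fingers": 0,"dx": 0,"dy": 0,"dz": 0,"yaw": 0}]'

```text
time: 10.45
tool_pos: [0.5427, 0.2528, 0.0457]
tool_rot: [0.599, 0.801, -0.0, 0.0]
force: [5.3, -2.5, -10.1]
width: 0.0127
finger_force: 60.8
```

```bash
python3 st.py
```

```text
t 10.45 p [0.5427 0.2528 0.0457] xdir 106.4 F [  5.3  -2.5 -10.1] T [-0.503 -0.885 -0.251] w 0.0127 60.77572524547577
```

Request:
jog_arm --motion '[{"fingers": 0.25,"dx": 0,"dy": 0,"dz": 0,"yaw": 0},{"fingers": 0.4,"dx": 0,"dy": 0,"dz": 0,"yaw": 0},{"fingers": 0.4,"dx": 0,"dy": 0,"dz": 0,"yaw": 0},{"fingers": 0.4,"dx": 0,"dy": 0,"dz": -1,"yaw": 0},{"fingers": 0.4,"dx": 0,"dy": 0,"dz": -3,"yaw": 0},{"fingers": 0.5,"dx": 0,"dy": 0,"dz": -6,"yaw": 0},{"fingers": 0.8,"dx": 0,"dy": 0,"dz": -9,"yaw": 0},{"fingers": 1,"dx": 0,"dy": 0,"dz": -12,"yaw": 0},{"fingers": 1,"dx": 0,"dy": 0,"dz": -14,"yaw": 0},{"fingers": 1,"dx": 0,"dy": 0,"dz": -14,"yaw": 0}]'

```text
time: 11.45
tool_pos: [0.5437, 0.2539, 0.1897]
tool_rot: [0.598, 0.801, 0.002, 0.001]
force: [-0.1, 0.6, -0.3]
width: 0.0854
finger_force: 0.0
```

```bash
python3 st.py
```

```text
t 11.45 p [0.5437 0.2539 0.1897] xdir 106.5 F [-0.1  0.6 -0.3] T [ 0.031  0.047 -0.025] w 0.0854 0.0
```

Request:
jog_arm --motion '[{"fingers": 1,"dx": -2,"dy": -0.1,"dz": 0,"yaw": 1},{"fingers": 1,"dx": -5,"dy": -0.3,"dz": 0,"yaw": 2},{"fingers": 1,"dx": -8.5,"dy": -0.5,"dz": 0,"yaw": 2.6},{"fingers": 1,"dx": -12,"dy": -0.8,"dz": 0,"yaw": 2.6},{"fingers": 1,"dx": -15,"dy": -1,"dz": 1,"yaw": 2.6},{"fingers": 1,"dx": -17,"dy": -1,"dz": 4,"yaw": 2.6},{"fingers": 1,"dx": -17,"dy": -1,"dz": 7,"yaw": 2.6},{"fingers": 1,"dx": -17,"dy": -1,"dz": 9,"yaw": 2.6},{"fingers": 1,"dx": -17,"dy": -1,"dz": 10,"yaw": 2.6},{"fingers": 1,"dx": -17,"dy": -1,"dz": 10,"yaw": 2.6}]'

```text
time: 12.45
tool_pos: [0.5805, 0.0868, 0.0847]
tool_rot: [0.616, 0.787, -0.001, -0.001]
force: [-0.0, 0.0, -0.4]
width: 0.0854
finger_force: 0.0
```

```bash
python3 st.py;python3 - <<'E'
from h import *
im=arm.grab_frame('wrist');cv2.imwrite('pics/w4.png',im)
E
```

```text
t 12.45 p [0.5805 0.0868 0.0847] xdir 103.88 F [-0.   0.  -0.4] T [-0.005 -0.002  0.001] w 0.0854 0.0
```

View pics/w4.png

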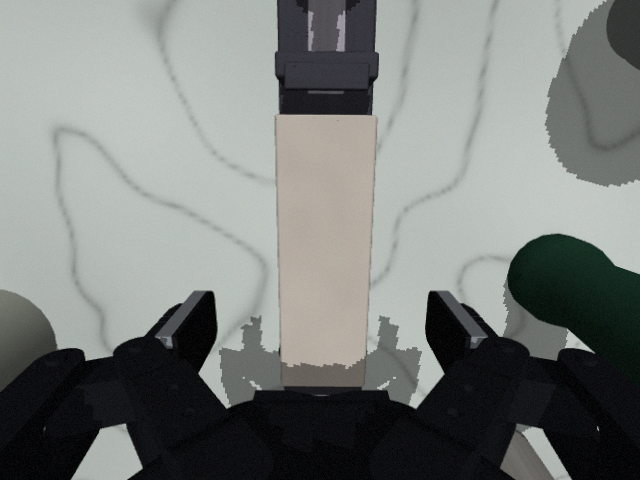

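The jaw is well clear of the stone: there is a gap at rows 90–115. The stone's top spans columns 275–377 at row 115 and 281–365 at row 385.

Run:
```python
from h import *
c=arm.get_calibration('wrist');P=[onz(c,*p,.042)[:2] for p in [(275,115),(377,115),(365,386),(281,386)]]
P=np.array(P);print(P,np.hypot(*(P[0]-P[1])),np.hypot(*((P[0]+P[1]-P[2]-P[3])/2)))
a=(P[0]+P[1])/2;b=(P[2]+P[3])/2;d=a-b;print(np.degrees(np.arctan2(d[1],d[0])),(a+b)/2, a-.08*d/np.hypot(*d))
```

```text
[[0.53864457 0.15921033]
 [0.58836473 0.17150943]
 [0.62581605 0.01680324]
 [0.57517018 0.00423826]] 0.051218769086071134 0.15919580377710482
103.4352154615141 [0.58199888 0.08794032] [0.58209231 0.08754922]
```

Request:
jog_arm --motion '[{"fingers": 1,"dx": 0,"dy": 0.15,"dz": 1.5,"yaw": 0},{"fingers": 1,"dx": 0,"dy": 0.15,"dz": 3.5,"yaw": 0},{"fingers": 1,"dx": 0,"dy": 0.15,"dz": 5,"yaw": 0},{"fingers": 1,"dx": 0,"dy": 0.15,"dz": 6,"yaw": 0},{"fingers": 1,"dx": 0,"dy": 0.15,"dz": 6.5,"yaw": 0},{"fingers": 0.8,"dx": 0,"dy": 0.15,"dz": 6.6,"yaw": 0},{"fingers": 0.7,"dx": 0,"dy": 0.15,"dz": 6.6,"yaw": 0}]'

```text
time: 13.2
tool_pos: [0.583, 0.0876, 0.0201]
tool_rot: [0.616, 0.787, 0.0, 0.0]
force: [0.3, 0.0, -0.7]
width: 0.0604
finger_force: 0.0
```

Request:
jog_arm --motion '[{"fingers": 0.5,"dx": 0,"dy": 0,"dz": 0,"yaw": 0},{"fingers": 0.4,"dx": 0,"dy": 0,"dz": 0,"yaw": 0},{"fingers": 0.4,"dx": 0,"dy": 0,"dz": 0,"yaw": 0},{"fingers": 0.4,"dx": 0,"dy": 0,"dz": 0,"yaw": 0},{"fingers": 0.4,"dx": 0,"dy": 0,"dz": 0,"yaw": 0}]'

```text
time: 13.7
tool_pos: [0.5831, 0.0876, 0.0206]
tool_rot: [0.616, 0.787, 0.0, 0.0]
force: [-1.1, -0.8, 6.4]
width: 0.0505
finger_force: 64.1
```

```bash
python3 st.py
```

```text
t 13.7 p [0.5831 0.0876 0.0206] xdir 103.89 F [-1.1 -0.8  6.4] T [-0.008  0.416 -0.022] w 0.0505 64.13634717464447
```

Request:
jog_arm --motion '[{"fingers": 0.75,"dx": 0,"dy": 0,"dz": 0,"yaw": 0},{"fingers": 0.75,"dx": 0,"dy": 0,"dz": 0.1,"yaw": 0},{"fingers": 0.75,"dx": 0,"dy": 0,"dz": 0.3,"yaw": 0},{"fingers": 0.5,"dx": 0,"dy": 0,"dz": 0.35,"yaw": 0},{"fingers": 0,"dx": 0,"dy": 0,"dz": 0.35,"yaw": 0},{"fingers": 0,"dx": 0,"dy": 0,"dz": 0.35,"yaw": 0},{"fingers": 0,"dx": 0,"dy": 0,"dz": 0.35,"yaw": 0},{"fingers": 0,"dx": 0,"dy": 0,"dz": 0.35,"yaw": 0}]'

```text
time: 14.5
tool_pos: [0.5827, 0.0875, 0.0163]
tool_rot: [0.616, 0.787, -0.0, -0.0]
force: [-2.2, 0.1, 4.9]
width: 0.0508
finger_force: 64.1
```

```bash
python3 st.py
```

```text
t 14.5 p [0.5827 0.0875 0.0163] xdir 103.9 F [-2.2  0.1  4.9] T [-0.11   0.559 -0.04 ] w 0.0508 64.10902619361877
```

Request:
jog_arm --motion '[{"fingers": 0,"dx": 0,"dy": 0,"dz": -0.4,"yaw": 0},{"fingers": 0,"dx": 0,"dy": 0,"dz": -1,"yaw": 0},{"fingers": 0,"dx": 0,"dy": 0,"dz": -2,"yaw": 0},{"fingers": 0,"dx": 0,"dy": 0,"dz": -3.5,"yaw": 0},{"fingers": 0,"dx": 0,"dy": 0,"dz": -5.5,"yaw": 0},{"fingers": 0,"dx": 0,"dy": 0,"dz": -8,"yaw": 0},{"fingers": 0,"dx": 0,"dy": 0,"dz": -10.5,"yaw": 0},{"fingers": 0,"dx": 0,"dy": 0,"dz": -12.5,"yaw": 0},{"fingers": 0,"dx": 0,"dy": 0,"dz": -13.5,"yaw": 0},{"fingers": 0,"dx": 0,"dy": 0,"dz": -13.5,"yaw": 0}]'

```text
time: 15.5
tool_pos: [0.5834, 0.0876, 0.153]
tool_rot: [0.616, 0.787, 0.001, 0.001]
force: [-0.6, -0.4, -6.5]
width: 0.0506
finger_force: 63.7
```

```bash
python3 st.py
python3 - <<'E'
from h import *
# tray: white floor mask in side view, now unobstructed?
im=arm.grab_frame('side');cv2.imwrite('pics/side1.png',im);c=arm.get_calibration('side')
m=cv2.inRange(im.astype(np.float32),(170,195,195),(205,225,225))
b,g,r=[im[...,i].astype(int) for i in range(3)]
m=((r-b>8)&(r>185)&(g>180)).astype(np.uint8)*255
m[:, :250]=0;m[:100]=0;m[220:]=0;m[:,430:]=0
m=cv2.morphologyEx(m,cv2.MORPH_CLOSE,np.ones((3,3)))
for k in cv2.findContours(m,0,2)[0]:
    if cv2.contourArea(k)>300:
        q=cv2.approxPolyDP(k,.03*cv2.arcLength(k,True),True)[:,0];print(cv2.contourArea(k),q.tolist())
        h=cv2.boxPoints(cv2.minAreaRect(np.array([onz(c,*p[0],.005)[:2]*1000 for p in k],np.float32)));print(h.round(1).tolist(),cv2.minAreaRect(h))
cv2.imwrite('pics/s1c.png',np.hstack([cv2.resize(im[100:220,280:420],None,fx=5,fy=5)]))
E
```

```text
t 15.5 p [0.5834 0.0876 0.153 ] xdir 103.89 F [-0.6 -0.4 -6.5] T [ 0.041  0.05  -0.005] w 0.0506 63.701325953006744
498.5 [[387, 158], [343, 176], [384, 181]]
[[361.5, -273.70001220703125], [409.5, -328.20001220703125], [511.8999938964844, -237.89999389648438], [463.8999938964844, -183.39999389648438]] ((436.71624755859375, -255.79449462890625), (136.4997100830078, 72.65805053710938), 41.38240432739258)
510.5 [[322, 128], [359, 132], [371, 128], [371, 118], [331, 117]]
[[461.0, -418.5], [469.79998779296875, -485.20001220703125], [605.4000244140625, -467.29998779296875], [596.7000122070312, -400.70001220703125]] ((533.2415771484375, -442.93731689453125), (136.81942749023438, 67.20361328125), 7.487268447875977)
```

View pics/s1c.png

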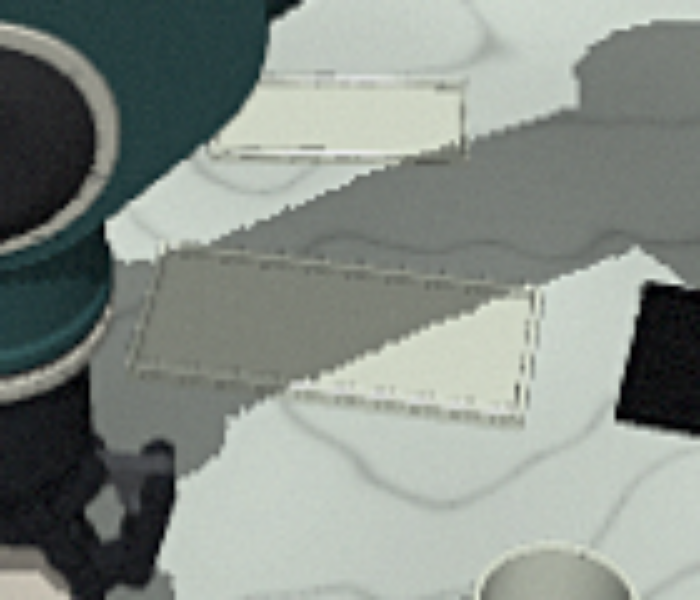

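The crop shows the tray rim at crop (165,240), (542,290), (525,412) and (132,370), with the black one to its right and the smaller white one behind.

Run:
```python
from h import *
c=arm.get_calibration('side')
P=np.array([onz(c,280+u/5,100+v/5,.012)[:2] for u,v in [(165,240),(542,290),(525,412),(132,370)]])
print(P.round(4).tolist(),P.mean(0)); n=np.linalg.norm
print(n(P[0]-P[1]),n(P[2]-P[3]),n(P[1]-P[2]),n(P[0]-P[3]))
d=(P[0]+P[3]-P[1]-P[2])/2;print(np.degrees(np.arctan2(d[1],d[0])))
```

```text
[[0.6046, -0.3181], [0.4017, -0.3168], [0.4001, -0.2252], [0.6015, -0.2179]] [ 0.50198055 -0.26950512]
0.20292324091738836 0.20155666656671128 0.09166624869024805 0.10019142259050091
0.8505361991870806
```

Request:
jog_arm --motion '[{"fingers": 0,"dx": -0.5,"dy": -1,"dz": -1.5,"yaw": 4},{"fingers": 0,"dx": -1.5,"dy": -2.5,"dz": -3,"yaw": 11},{"fingers": 0,"dx": -3,"dy": -4.5,"dz": -4,"yaw": 19},{"fingers": 0,"dx": -5,"dy": -7,"dz": -4.7,"yaw": 27},{"fingers": 0,"dx": -7,"dy": -9.5,"dz": -4.7,"yaw": 35},{"fingers": 0,"dx": -9,"dy": -12,"dz": -4.7,"yaw": 43},{"fingers": 0,"dx": -11,"dy": -14.5,"dz": -4.7,"yaw": 51},{"fingers": 0,"dx": -12.7,"dy": -17,"dz": -4.7,"yaw": 58},{"fingers": 0,"dx": -14,"dy": -18.7,"dz": -4.7,"yaw": 64},{"fingers": 0,"dx": -14.6,"dy": -19.4,"dz": -4.7,"yaw": 70}]'

```text
time: 16.55
tool_pos: [0.4276, -0.1022, 0.1974]
tool_rot: [0.957, 0.289, -0.001, -0.0]
force: [0.6, 0.2, -4.4]
width: 0.0505
finger_force: 64.4
```

Request:
jog_arm --motion '[{"fingers": 0,"dx": 0,"dy": 0,"dz": 0,"yaw": 7},{"fingers": 0,"dx": 0,"dy": 0,"dz": 0,"yaw": 14},{"fingers": 0,"dx": 0,"dy": 0,"dz": 0,"yaw": 21},{"fingers": 0,"dx": 0,"dy": 0,"dz": 0,"yaw": 27},{"fingers": 0,"dx": 0,"dy": 0,"dz": 0,"yaw": 31},{"fingers": 0,"dx": 0,"dy": 0,"dz": 0,"yaw": 31},{"fingers": 0,"dx": 0,"dy": 0,"dz": 0,"yaw": 31},{"fingers": 0,"dx": 0,"dy": 0,"dz": 0,"yaw": 31}]'

```text
time: 17.35
tool_pos: [0.4293, -0.1007, 0.198]
tool_rot: [1.0, 0.026, -0.0, 0.0]
force: [0.5, 0.1, -5.9]
width: 0.0507
finger_force: 64.4
```

```bash
python3 st.py
python3 - <<'E'
from h import *
import pickle
c=arm.get_calibration('wrist');im=arm.grab_frame('wrist');cv2.imwrite('pics/w5.png',im);pickle.dump(c,open('w5.pkl','wb'))
T=[.5,-.268,.012];print('proj',proj(c,[T,[.4,-.22,.012],[.6,-.22,.012],[.6,-.315,.012],[.4,-.315,.012]]).round())
E
```

```text
t 17.35 p [ 0.4293 -0.1007  0.198 ] xdir 3.01 F [ 0.5  0.1 -5.9] T [-0.012  0.005  0.01 ] w 0.0507 64.39972043037415
proj [[509. 147.]
 [441. 249.]
 [474.  21.]
 [584.  30.]
 [536. 254.]]
```

View pics/w5.png

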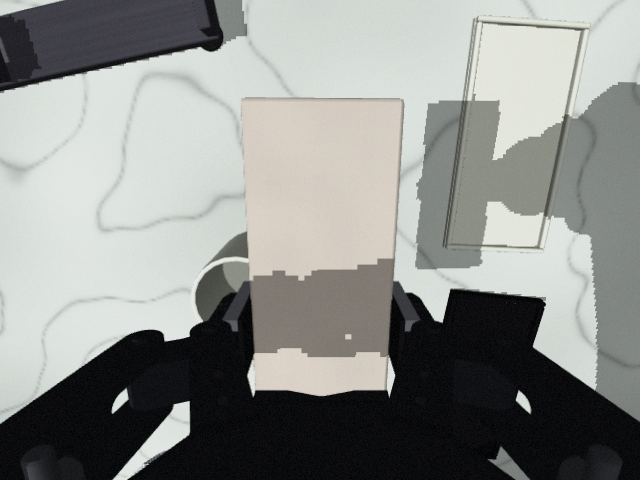

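The picture shows the stone held straight and the tray's outer rim corners at (475,17), (590,24), (547,250) and (445,247).

Run:
```python
from h import *
import pickle;c=pickle.load(open('w5.pkl','rb'));n=np.linalg.norm
P=np.array([onz(c,u,v,.012)[:2] for u,v in [(475,17),(590,24),(547,250),(445,247)]])
print(P.round(4).tolist(),P.mean(0),n(P[0]-P[3]),n(P[1]-P[2]),n(P[0]-P[1]),n(P[2]-P[3]))
d=(P[0]+P[1]-P[2]-P[3]);print(np.degrees(np.arctan2(d[1],d[0])))
# stone held: top corners at z=TCP+.0257
z=.198+.0257
S=np.array([onz(c,u,v,z)[:2] for u,v in [(242,98),(403,99),(387,390),(255,390)]]);print(S.round(4).tolist(),S.mean(0))
```

```text
[[0.6034, -0.2203], [0.6049, -0.3194], [0.4049, -0.3248], [0.4027, -0.2231]] [ 0.50395298 -0.27190006] 0.20071454455193544 0.20009370170553414 0.09911665574586244 0.10174412072817332
1.1909139143969019
[[0.5064, -0.0717], [0.5088, -0.1217], [0.4027, -0.1276], [0.4, -0.0761]] [ 0.45445733 -0.09926634]
```

Request:
jog_arm --motion '[{"fingers": 0,"dx": 0.8,"dy": 2,"dz": 0,"yaw": 0.5},{"fingers": 0,"dx": 1.8,"dy": 5,"dz": 0,"yaw": 1},{"fingers": 0,"dx": 3,"dy": 8.5,"dz": 0,"yaw": 1.8},{"fingers": 0,"dx": 4.3,"dy": 12,"dz": 0,"yaw": 1.8},{"fingers": 0,"dx": 5.5,"dy": 15,"dz": 1,"yaw": 1.8},{"fingers": 0,"dx": 6.3,"dy": 16.8,"dz": 3,"yaw": 1.8},{"fingers": 0,"dx": 6.6,"dy": 17.4,"dz": 6,"yaw": 1.8},{"fingers": 0,"dx": 6.6,"dy": 17.4,"dz": 9,"yaw": 1.8},{"fingers": 0,"dx": 6.6,"dy": 17.4,"dz": 12,"yaw": 1.8},{"fingers": 0,"dx": 6.6,"dy": 17.4,"dz": 14,"yaw": 1.8}]'

```text
time: 18.4
tool_pos: [0.5034, -0.2709, 0.056]
tool_rot: [1.0, 0.01, -0.001, -0.0]
force: [1.1, -0.1, -4.7]
width: 0.0508
finger_force: 64.3
```

Request:
jog_arm --motion '[{"fingers": 0,"dx": 0,"dy": 0,"dz": 0.8,"yaw": 0},{"fingers": 0,"dx": 0,"dy": 0,"dz": 1.5,"yaw": 0},{"fingers": 0,"dx": 0,"dy": 0,"dz": 2.1,"yaw": 0},{"fingers": 0,"dx": 0,"dy": 0,"dz": 2.6,"yaw": 0},{"fingers": 0,"dx": 0,"dy": 0,"dz": 3,"yaw": 0},{"fingers": 0,"dx": 0,"dy": 0,"dz": 3.2,"yaw": 0},{"fingers": 0,"dx": 0,"dy": 0,"dz": 3.4,"yaw": 0},{"fingers": 0,"dx": 0,"dy": 0,"dz": 3.4,"yaw": 0}]'

```text
time: 19.2
tool_pos: [0.5042, -0.2712, 0.0242]
tool_rot: [1.0, 0.01, -0.0, 0.0]
force: [0.3, -0.1, -4.0]
width: 0.0507
finger_force: 64.3
```

```bash
python3 st.py
python3 - <<'E'
from h import *
c=arm.get_calibration('wrist');im=arm.grab_frame('wrist');cv2.imwrite('pics/w6.png',im)
t=arm.get_obs()['tool_pos']
print('front rim',proj(c,[[.604,-.22,.012],[.605,-.32,.012]]).round().tolist(),'stone front',proj(c,[[t[0]+.08,t[1]+.026,t[2]+.0257],[t[0]+.08,t[1]-.026,t[2]+.0257]]).round().tolist())
for u in (250,320,390):
    g=im[:260,u].astype(int);d=np.abs(g[2:]-g[:-2]).sum(1);print(u,[(int(i),im[i+3,u].tolist()) for i in np.where(d>45)[0]][:14])
E
```

```text
t 19.2 p [ 0.5042 -0.2712  0.0242] xdir 1.1 F [ 0.3 -0.1 -4. ] T [0.006 0.047 0.051] w 0.0507 64.26771730184555
front rim [[199.0, 51.0], [448.0, 54.0]] stone front [[243.0, 91.0], [411.0, 95.0]]
250 [(45, [186, 197, 195]), (46, [199, 211, 208]), (47, [211, 223, 219]), (48, [215, 227, 225]), (49, [217, 228, 224]), (54, [185, 198, 193]), (55, [172, 183, 180]), (56, [131, 142, 139]), (57, [97, 104, 102]), (58, [90, 98, 96]), (59, [156, 162, 163]), (60, [223, 228, 229]), (61, [225, 229, 229]), (62, [223, 229, 228])]
320 [(46, [190, 201, 199]), (47, [201, 214, 209]), (48, [214, 226, 222]), (49, [212, 225, 220]), (55, [178, 193, 187]), (56, [160, 172, 171]), (57, [126, 132, 130]), (58, [90, 96, 96]), (59, [97, 103, 104]), (60, [179, 185, 186]), (61, [226, 228, 229]), (62, [223, 228, 228]), (63, [224, 228, 229]), (94, [137, 146, 145])]
390 [(47, [187, 201, 197]), (48, [202, 214, 210]), (49, [210, 224, 219]), (50, [212, 223, 219]), (56, [183, 193, 189]), (57, [165, 174, 172]), (58, [121, 131, 128]), (59, [89, 95, 96]), (60, [86, 94, 93]), (61, [159, 168, 166]), (62, [220, 228, 228]), (63, [223, 229, 228]), (64, [219, 227, 226]), (96, [150, 160, 166])]
```

Run:
```python
from h import *
c=arm.get_calibration('wrist');im=cv2.imread('pics/w6.png')
for r in (110,150):
    for a,b in ((100,245),(405,540)):
        g=im[r,a:b].astype(int);d=np.abs(g[2:]-g[:-2]).sum(1)
        print(r,[(int(i)+a+1,int(im[r,i+a+1].mean()),onz(c,i+a+1,r,.012)[:2].round(4).tolist()) for i in np.where(d>60)[0]])
```

```text
110 [(213, 221, [0.5817, -0.2244]), (218, 211, [0.5817, -0.2265]), (219, 197, [0.5818, -0.227]), (220, 179, [0.5818, -0.2274]), (221, 150, [0.5818, -0.2278]), (222, 126, [0.5818, -0.2282]), (223, 95, [0.5818, -0.2286]), (225, 78, [0.5818, -0.2295]), (226, 111, [0.5818, -0.2299]), (227, 139, [0.5818, -0.2303]), (231, 134, [0.5818, -0.232]), (232, 166, [0.5818, -0.2324]), (233, 228, [0.5818, -0.2328]), (240, 218, [0.5819, -0.2357]), (241, 186, [0.5819, -0.2361])]
110 [(429, 123, [0.5834, -0.3144]), (430, 81, [0.5834, -0.3148]), (432, 78, [0.5835, -0.3156]), (433, 96, [0.5835, -0.316]), (434, 112, [0.5835, -0.3165]), (435, 125, [0.5835, -0.3169]), (437, 141, [0.5835, -0.3177]), (438, 175, [0.5835, -0.3181]), (439, 223, [0.5835, -0.3185]), (441, 205, [0.5836, -0.3194]), (442, 180, [0.5836, -0.3198]), (443, 152, [0.5836, -0.3202]), (444, 131, [0.5836, -0.3206]), (450, 132, [0.5837, -0.3232]), (451, 181, [0.5837, -0.3236]), (452, 218, [0.5837, -0.324])]
150 [(221, 204, [0.5655, -0.227]), (222, 184, [0.5655, -0.2274]), (223, 158, [0.5656, -0.2278]), (224, 131, [0.5656, -0.2282]), (225, 98, [0.5656, -0.2287]), (226, 78, [0.5656, -0.2291]), (227, 77, [0.5656, -0.2295]), (228, 108, [0.5656, -0.23]), (229, 137, [0.5656, -0.2304]), (233, 138, [0.5656, -0.2321]), (234, 183, [0.5656, -0.2325]), (235, 228, [0.5656, -0.233]), (242, 211, [0.5657, -0.236])]
150 [(426, 119, [0.5672, -0.3146]), (427, 70, [0.5672, -0.315]), (429, 81, [0.5672, -0.3159]), (430, 99, [0.5673, -0.3163]), (431, 121, [0.5673, -0.3168]), (433, 140, [0.5673, -0.3176]), (434, 169, [0.5673, -0.3181]), (435, 226, [0.5673, -0.3185]), (437, 211, [0.5673, -0.3193]), (438, 191, [0.5673, -0.3198]), (439, 161, [0.5673, -0.3202]), (440, 135, [0.5674, -0.3206]), (445, 128, [0.5674, -0.3228]), (446, 153, [0.5674, -0.3232]), (447, 218, [0.5674, -0.3236]), (534, 212, [0.5684, -0.3614]), (535, 178, [0.5684, -0.3618])]
```

Request:
jog_arm --motion '[{"fingers": 0,"dx": 0.1,"dy": 0.25,"dz": 0.2,"yaw": 0},{"fingers": 0,"dx": 0.1,"dy": 0.25,"dz": 0.5,"yaw": 0},{"fingers": 0,"dx": 0.1,"dy": 0.25,"dz": 0.8,"yaw": 0},{"fingers": 0,"dx": 0.1,"dy": 0.25,"dz": 1.1,"yaw": 0},{"fingers": 0,"dx": 0.1,"dy": 0.25,"dz": 1.3,"yaw": 0},{"fingers": 0,"dx": 0.1,"dy": 0.25,"dz": 1.4,"yaw": 0},{"fingers": 0,"dx": 0.1,"dy": 0.25,"dz": 1.5,"yaw": 0},{"fingers": 0,"dx": 0.1,"dy": 0.25,"dz": 1.5,"yaw": 0},{"fingers": 0,"dx": 0.1,"dy": 0.25,"dz": 1.5,"yaw": 0}]'

```text
time: 20.15
tool_pos: [0.5052, -0.2737, 0.0093]
tool_rot: [1.0, 0.01, -0.0, 0.0]
force: [-1.1, -0.3, -4.5]
width: 0.0509
finger_force: 64.4
```

```bash
python3 st.py
```

```text
t 20.15 p [ 0.5052 -0.2737  0.0093] xdir 1.1 F [-1.1 -0.3 -4.5] T [-0.039 -0.001 -0.059] w 0.0509 64.4247767329216
```

Request:
jog_arm --motion '[{"fingers": 0,"dx": 0,"dy": 0,"dz": 0.05,"yaw": 0},{"fingers": 0,"dx": 0,"dy": 0,"dz": 0.1,"yaw": 0},{"fingers": 0,"dx": 0,"dy": 0,"dz": 0.15,"yaw": 0},{"fingers": 0,"dx": 0,"dy": 0,"dz": 0.15,"yaw": 0},{"fingers": 0,"dx": 0,"dy": 0,"dz": 0.15,"yaw": 0}]'

```text
time: 20.65
tool_pos: [0.5052, -0.2737, 0.0078]
tool_rot: [1.0, 0.01, -0.0, 0.0]
force: [-0.0, -0.5, -4.8]
width: 0.0509
finger_force: 64.4
```

```bash
python3 st.py
```

```text
t 20.65 p [ 0.5052 -0.2737  0.0078] xdir 1.1 F [-0.  -0.5 -4.8] T [-0.023 -0.012 -0.013] w 0.0509 64.4235822558403
```

Request:
jog_arm --motion '[{"fingers": 0,"dx": 0,"dy": 0,"dz": 0.03,"yaw": 0},{"fingers": 0,"dx": 0,"dy": 0,"dz": 0.06,"yaw": 0},{"fingers": 0,"dx": 0,"dy": 0,"dz": 0.1,"yaw": 0},{"fingers": 0,"dx": 0,"dy": 0,"dz": 0.1,"yaw": 0},{"fingers": 0,"dx": 0,"dy": 0,"dz": 0.1,"yaw": 0}]'

```text
time: 21.15
tool_pos: [0.5053, -0.2737, 0.0073]
tool_rot: [1.0, 0.01, 0.0, -0.0]
force: [-4.0, 1.7, 7.6]
width: 0.0506
finger_force: 66.1
```

```bash
python3 st.py
```

```text
t 21.15 p [ 0.5053 -0.2737  0.0073] xdir 1.1 F [-4.   1.7  7.6] T [0.68  0.897 0.013] w 0.0506 66.07307195663452
```

Contact was soft (Fz -5 → +8 N, at the expected height). I'll open a little and back out straight up.

Request:
jog_arm --motion '[{"fingers": 0.64,"dx": 0,"dy": 0,"dz": -0.03,"yaw": 0},{"fingers": 0.67,"dx": 0,"dy": 0,"dz": -0.03,"yaw": 0},{"fingers": 0.67,"dx": 0,"dy": 0,"dz": -0.03,"yaw": 0},{"fingers": 0.67,"dx": 0,"dy": 0,"dz": -0.03,"yaw": 0}]'

```text
time: 21.55
tool_pos: [0.5053, -0.2737, 0.0071]
tool_rot: [1.0, 0.01, 0.0, 0.0]
force: [-0.1, -0.1, 0.1]
width: 0.0571
finger_force: 0.0
```

```bash
python3 st.py
```

```text
t 21.55 p [ 0.5053 -0.2737  0.0071] xdir 1.1 F [-0.1 -0.1  0.1] T [-0.012 -0.041 -0.012] w 0.0571 0.0
```

Request:
jog_arm --motion '[{"fingers": 0.67,"dx": 0,"dy": 0,"dz": -0.5,"yaw": 0},{"fingers": 0.67,"dx": 0,"dy": 0,"dz": -1.3,"yaw": 0},{"fingers": 0.67,"dx": 0,"dy": 0,"dz": -2.5,"yaw": 0},{"fingers": 0.8,"dx": 0,"dy": 0,"dz": -4.5,"yaw": 0},{"fingers": 1,"dx": 0,"dy": 0,"dz": -7,"yaw": 0},{"fingers": 1,"dx": 0,"dy": 0,"dz": -10,"yaw": 0},{"fingers": 1,"dx": 0,"dy": 0,"dz": -13,"yaw": 0},{"fingers": 1,"dx": 0,"dy": 0,"dz": -15,"yaw": 0},{"fingers": 1,"dx": 0,"dy": 0,"dz": -15,"yaw": 0},{"fingers": 1,"dx": 0,"dy": 0,"dz": -15,"yaw": 0}]'

```text
time: 22.55
tool_pos: [0.5054, -0.2737, 0.158]
tool_rot: [1.0, 0.01, 0.001, 0.0]
force: [0.2, -0.8, -0.8]
width: 0.0853
finger_force: 0.0
```

```bash
python3 st.py
python3 - <<'E'
from h import *
c=arm.get_calibration('wrist');im=arm.grab_frame('wrist');cv2.imwrite('pics/w7.png',im)
b,g,r=[im[...,i].astype(int) for i in range(3)]
m=((r-b>10)&(r>80)).astype(np.uint8)*255
m=cv2.morphologyEx(m,cv2.MORPH_OPEN,np.ones((5,5)))
k=max(cv2.findContours(m,0,2)[0],key=cv2.contourArea)
W=np.array([onz(c,*p[0],.033)[:2]*1000 for p in k],np.float32)
print(cv2.contourArea(k),cv2.boundingRect(k),cv2.minAreaRect(W))
E
```

```text
t 22.55 p [ 0.5054 -0.2737  0.158 ] xdir 1.1 F [ 0.2 -0.8 -0.8] T [0.057 0.025 0.02 ] w 0.0853 0.0
12776.0 (286, 124, 71, 199) ((504.34521484375, -273.1165771484375), (158.9213104248047, 51.533016204833984), 0.7896148562431335)
```

The stone measures 159 x 52 mm at z = 33 mm, centred in the tray and aligned with it, so it lies flat. Handing in.

```bash
python3 -c "
from workcell import arm
print(arm.close_job())"
```

```text
the job is handed in; nothing more can be done
None
```

The job is handed in at about 22.6 s: the knob was broken loose and turned to its stop (about 1.6 rad, held at roughly 0.2–0.25 N m, just over your snug range), and the stone was set down softly and measures flat and centred in the larger white tray. I did not check the knob's resting angle after letting go, or re-measure the other items.

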